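# Eject the used test cassette and catch it on the chute

## Robot

A 7-joint arm with a two-finger parallel gripper is mounted at the origin on a cart in front of the work surface, level with it; the furniture and walls round the work are solid. World frame = base frame: x ahead of the robot, y to its left, z up, the work surface at z = 0. Lengths are in m, angles in rad, forces in N, time in s.
With the tool pointing down it reaches from about 0.425 to 0.925 m from the base axis. Payload 6.8 kg.
Tool frame: the origin (TCP) lies between the finger pads; the fingertips stand finger_overhang ahead of it and the grasp point (between the pads) lies 6 mm ahead of it (finger_overhang is the distance from the TCP to the fingertips, in m); z points along the fingers, y is the line along which they close (so a half turn about z gives the same grasp; the last joint's range is limited). The gripper opens to 85 mm and grips with 20 to 120 N. Pads are 22 mm wide; open, the fingers measure 114 mm over their backs; the gripper's body (76 mm by 85 mm) begins 54 mm behind the grasp point. The pads swing forward as they close: fully open they stand 13 mm farther back than shut.
Start: joints at [-1.444, 0.477, 0.022, 1.555, -0.011, 1.109, -0.083], TCP at [0.157, 0.656, 0.256] pointing down, gripper open.
Joint ranges: [-2.96, 2.96], [-0.34, 2.1], [-1.41, 1.46], [0.24, 2.44], [-1.37, 4.51], [0.17, 1.92], [-2.96, 2.96]. Speed limits (rad/s): [2.39, 2.39, 3.14, 3.14, 3.14, 3.14, 3.14].

## Interface

Orientations are given as a unit quaternion [w, x, y, z].
In Python, from station import * gives the robot as it stands.
- The arm moves only by the tool drive_tool, never from a script. Its argument "increments" is a list of rows, each an object of numbers: "claw": the finger opening in m, from 0 to 0.0854; "dx", "dy", "dz": the shift along the tool's x, y, z in m; "wx", "wy", "wz": the turn, a rotation vector about the tool's x, y, z in degrees. A call has 1 to 20 rows; each row shifts and turns the commanded pose from where the row before left it, along the tool's axes as they then stand; what a row does not reach is not made up. A row lasts 1/8 s, in which the tool goes at most 62.5 mm and 10.7 degrees, less where a joint would pass 70% of its speed; a pose out of reach is approached as far as the arm can. A call with a gripper value outside its range is refused whole. The fingers move at their own pace and stop on an object; "newtons" is the grip in N (left out, the last holds). Time passes only in rows, so rows that do not move let the fingers close. It gives the time, the measured TCP pose, the force, the opening and the grip force at its end, in the units of the state.
- get_obs(): the state, without advancing time (a new reading comes with each control period).
- read_camera(name): name is "scene" or "top" or "wrist"; returns (picture, depth): 480x640x3 uint8, red, green, blue; 480x640 float32, m along the optical axis (not along the pixel's ray), 0 where there is no reading.
- calibration(name): a dict with "intrinsics" (3x3 intrinsics, pixels), "k1" (the pictures are not rectified: a ray, as slopes to the right and down, at radius r is drawn at 1 + k1 r^2 times it, then the intrinsics apply), "R" (3x3) and "t" (3): a world point X has camera coordinates R X + t; the wrist camera has in their place "mount" (4x4, takes a point from camera to tool coordinates, whose origin is the TCP and whose axes are the flange's). Camera axes: x right, y down, z forward; pixel columns grow to the right and rows downward; lengths in m; the calibration is good to about 2 mm. A picture is of the moment at which its call begins: read the wrist's pose just before it. calibration takes no time and is no camera call.
- hand_in(): hands the job in; it is judged then, once.
The state is a dict: "t": time; "q": joint angles; "joint_vel": joint speeds; "joint_torque": joint torques, N m; "eef_pos": TCP position; "tool_rot": TCP orientation; "contact_force": force on the tool from outside, world axes, zero at the start; "torque": the same for the moment, N m; "gripper_width": opening from 0.0 (shut) to 1.0 (fully open); "grasp_force": force on a finger pad.
Only numpy, scipy, OpenCV 4.12 (cv2) and the standard library are available. Lean on these libraries where they do the work, as an engineer would, in place of code of your own. Each camera call takes 0.05 s, during which the arm holds its last target. There are 200 camera calls.

## Task

This used cassette must be kept, so do not let the reader drop it into the kidney dish. With a fingertip push the clear cover over the chute all the way back, then stand one finger in the middle of the chute and press the eject key down beside it with the other finger, so that the cassette springs three or four centimetres out of its slot and is stopped by the waiting finger while still on the chute. It is all pushing and pressing: nothing is lifted, the other things round the reader stay where they are, and you finish while the finger is still holding the cassette there.

Things in the scene. Friction and masses are not known exactly. Their poses are not given: they have to be found in the camera images.
- reader: white desktop test-cassette reader, fixed: a hood at the back, up to 125 mm high, and in front a lower console with the chute (left) and the key deck (right, its top 60 mm up). Origin on the desk under the hood's front; x to the back of the machine (away from the robot), y to its left, z up; it spans x = -126 to 87 mm, y = -76 to 66 mm. Yaw varies by 0.3 rad either way.
- chute: the open steel chute in front of the hood, fixed to the reader; it falls 15 degrees towards the front. Origin on its floor, on its middle line, at the mouth of the slot (reader frame: [-25, 22, 69] mm); x uphill into the slot, y to the left, z square to the floor. The floor is 47 mm wide between low (5 mm) sides; its free end, over the kidney dish, is at x = -104 mm.
- cassette: white plastic test cassette 60 x 44 x 16 mm, about 50 g, loose, sliding very easily (friction about 0.12). Origin in the middle of its underside; axes as the chute's. At the start it sits in the slot, its nose level with the mouth, held by a catch.
- cassette_nose (a point): middle of the cassette's front face, 8 mm above the chute's floor; in the chute's frame at x = 0 at the start. A spring ejector drives it out at about half a metre a second with 1.7 N at first, 0.9 N after 40 mm, 0.6 N at its full stroke of 55 mm; untouched, the cassette slides on and off the chute.
- eject_key (a joint): eject key, grey, 28 x 28 mm, on the deck right of the chute: travel in m, 0 at rest, 0.008 fully down. Spring: 1 N to start, 4 N fully down; the catch lets go at about 0.005. With both fingertips level and the key fully down, the tip in the chute is 8 mm above the chute's floor and 10 mm below the top of the cassette that runs against it. Letting the key up again does no harm.
- eject_key_top (a point): middle of the key's top face, 71 mm above the desk at rest, 70 mm to the right of the chute's middle line (reader's y) and 53 mm in front of the chute's origin (reader's x)
- cover (a joint): clear plastic cover over the chute, slides up the slope over the hood: 0 closed, 0.080 fully back, where it stays; friction about 1.3 N. It starts closed or open a little.
- cover_lip (a point): middle of the front face of the upstanding lip at the cover's front edge; the lip is 61 mm wide, 17 mm high and stands square to the slope (this point 7 mm below its top edge, 36 mm above the chute's floor). Push it towards the chute's +x.
- kidney_dish: steel kidney dish 95 x 183 x 32 mm, loose on the desk, under the end of the chute. Origin at the middle of its underside.
- dropper: brown dropper bottle 33 x 34 x 102 mm, loose, standing to the right of the reader. Origin at the middle of its underside.
- petri_1: round petri dish 60 x 16 mm, loose, to the left of the reader, with a second one on top of it. Origin at the middle of its underside.
- petri_2: the upper petri dish, same size. Origin at the middle of its underside.
- tape_roll: roll of white tape, 54 mm across, 25 mm high, loose, to the right of the reader's front. Origin at the middle of its underside.
- tweezers: steel tweezers 125 x 14 x 8 mm, loose, lying to the left of the hood. Origin at the middle of the underside.

How it is judged:
On the way, in this order (a step that is already met when the one before it is completed fails the run):
1. the clear cover is pushed all the way back (value of joint cover above 0.072 m), for 0.1 s.
2. the eject key is pressed (value of joint eject_key above 0.003 m).
3. the cassette has sprung out and a finger holds it on the chute (x of cassette_nose in the frame of chute between -0.08 and -0.018 m and contact force between the fingers and cassette above 0.15 N and linear speed of cassette below 0.02 m/s), for 0.3 s.
At the end, for the whole second after the job is handed in: The cassette is at rest on the chute, nose 18 to 80 mm out of the slot, a finger holding it there with more than 0.15 N; the cover is still fully back (at least 68 mm of 80) (all of step 3 and value of joint cover above 0.068 m); the arm keeps its last pose, push and grip.
It fails at once if the cassette slides off down the chute (nose more than 90 mm out) (x of cassette_nose in the frame of chute below -0.09 m).
It fails at once if the cassette is lifted off the chute (nose raised 10 mm) (z of cassette_nose in the frame of chute above 0.018 m).
It fails at once if the kidney dish is pushed away or lifted (20 mm) (distance of kidney_dish from where it was at the start of the episode above 0.02 m).
It fails at once if the dropper bottle, petri dishes, tape or tweezers are disturbed (20 mm) (distance of any of dropper, petri_1, petri_2, tape_roll, tweezers from where it was at the start of the episode above 0.02 m).
It also fails if it takes over 38 s, if anything falls off the work surface, if the arm or the gripper's body presses on something with over 40 N, if the wrist force passes 120 N, or if a joint passes its speed limit or range.

## Working session

There is one attempt and no reset: what is moved stays moved. The work goes in short steps, Python scripts to look and compute and a tool call to move; the robot and the scene stay as the last step left them, time stands still between calls to the robot, and variables do not carry over. Pictures are saved under pics/ and viewed, at most 10 in all, crops included, and the job is handed in when it is done.

Besides the shell and the picture viewer there is one more tool, called by a JSON object that holds its "api" and its "payload". drive_tool: Moves the arm, as the interface text tells. Its arguments: {"type":"object","properties":{"increments":{"type":"array","items":{"type":"object","properties":{"claw":{"type":"number"},"dx":{"type":"number"},"dy":{"type":"number"},"dz":{"type":"number"},"wx":{"type":"number"},"wy":{"type":"number"},"wz":{"type":"number"}}}},"newtons":{"type":"number"}},"required":["increments"]}

```bash
ls; mkdir -p pics; python3 - <<'E'
from station import *
import cv2,numpy as np
np.set_printoptions(precision=4,suppress=True)
o=get_obs();print(o)
for n in("scene","top","wrist"):
    print(n,calibration(n))
for n in("scene","top"):
    p,d=read_camera(n);cv2.imwrite(f"pics/{n}0.png",p[:,:,::-1]);np.save(f"pics/{n}_d.npy",d)
E
```

```text
pics
{'t': 0.0, 'q': array([-1.4441,  0.4778,  0.0223,  1.5565, -0.0115,  1.1093, -0.0831]), 'joint_vel': array([-0.0011,  0.0005,  0.0004, -0.0008,  0.0004,  0.0008, -0.0002]), 'joint_torque': array([ -0.0001, -59.645 ,   1.608 , -28.1208,   0.0124,   0.0093,
         0.    ]), 'eef_pos': array([0.1569, 0.6559, 0.2553]), 'tool_rot': array([-0.0001,  0.1171,  0.9931, -0.0009]), 'contact_force': array([0.1206, 0.574 , 0.3427]), 'torque': array([ 0.0141,  0.0036, -0.0248]), 'grasp_force': 0.0, 'gripper_width': 1.0010603614767126}
scene {'intrinsics': array([[550.2726,   0.    , 320.3984],
       [  0.    , 550.2726, 228.2967],
       [  0.    ,   0.    ,   1.    ]]), 'k1': -0.12255725302946242, 'R': array([[-0.6025, -0.7981,  0.0066],
       [-0.4655,  0.3448, -0.8151],
       [ 0.6483, -0.4942, -0.5793]]), 't': array([0.2991, 0.349 , 0.5498])}
top {'intrinsics': array([[524.3565,   0.    , 331.4051],
       [  0.    , 524.3565, 236.1124],
       [  0.    ,   0.    ,   1.    ]]), 'k1': -0.10247003365266415, 'R': array([[ 0.0015, -1.    ,  0.0049],
       [-0.9917, -0.0021, -0.1285],
       [ 0.1285, -0.0047, -0.9917]]), 't': array([-0.0681,  0.557 ,  0.8614])}
wrist {'intrinsics': array([[398.9738,   0.    , 318.3756],
       [  0.    , 398.9738, 235.0188],
       [  0.    ,   0.    ,   1.    ]]), 'k1': -0.01422246674536919, 'mount': array([[ 0.0002, -0.9441, -0.3297,  0.0853],
       [ 1.    ,  0.0001,  0.0003,  0.0005],
       [-0.0003, -0.3297,  0.9441, -0.1184],
       [ 0.    ,  0.    ,  0.    ,  1.    ]])}
```

View pics/top0.png

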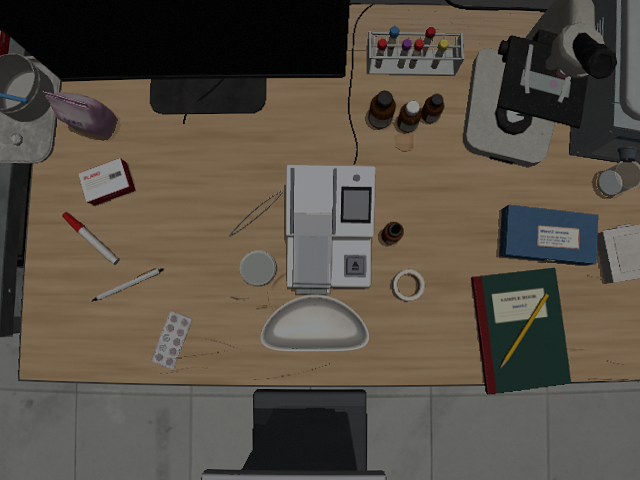

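View pics/scene0.png

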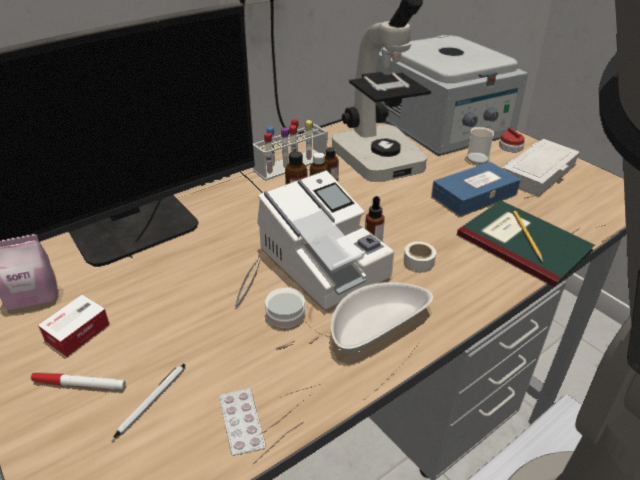

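The top view shows the reader upright at px (287–375, 165–290), key at about (355,265), cover over the chute at (312,250), dish at (315,323). Now I'll crop in on the reader.

```bash
cat > h.py <<'E'
from station import *
import cv2,numpy as np
np.set_printoptions(precision=4,suppress=True)
def ray(name,uv,T=None):
    c=calibration(name);K=c["intrinsics"];uv=np.atleast_2d(np.float64(uv))
    s=cv2.undistortPoints(uv[:,None],K,np.array([c["k1"],0,0,0,0.]))[:,0]
    d=np.c_[s,np.ones(len(s))]
    if name=="wrist":
        M=T@c["mount"];return M[:3,3],d@M[:3,:3].T
    R=c["R"];return -R.T@c["t"],d@R
def onz(name,uv,z,T=None):
    o,d=ray(name,uv,T);return o+d*((z-o[2])/d[:,2])[:,None]
def proj(name,X,T=None):
    c=calibration(name);X=np.atleast_2d(X)
    if name=="wrist":
        M=np.linalg.inv(T@c["mount"]);R,t=M[:3,:3],M[:3,3]
    else:R,t=c["R"],c["t"]
    p=X@R.T+t
    return cv2.projectPoints(p,np.zeros(3),np.zeros(3),c["intrinsics"],np.array([c["k1"],0,0,0,0.]))[0][:,0]
def tool():
    from scipy.spatial.transform import Rotation as Ro
    o=get_obs();q=o["tool_rot"];T=np.eye(4);T[:3,:3]=Ro.from_quat([*q[1:],q[0]]).as_matrix();T[:3,3]=o["eef_pos"];return T
E
python3 - <<'E'
from h import *
p=cv2.imread("pics/top0.png")
c=p[155:305,275:425]
cv2.imwrite("pics/crop0.png",cv2.resize(c,None,fx=4,fy=4,interpolation=cv2.INTER_CUBIC))
d=np.load("pics/top_d.npy")
K=calibration("top")
# heights along some pixels
for u,v in[(355,265),(340,280),(330,250),(310,250),(312,284),(312,289),(312,200),(355,180),(297,200),(292,280),(315,325)]:
    o,r=ray("top",(u,v));print(u,v,o+r[0]*d[v,u])
E
```

```text
355 265 [ 0.505  -0.1054  0.0728]
340 280 [ 0.481  -0.0812  0.0624]
330 250 [ 0.5276 -0.0646  0.0914]
310 250 [ 0.5274 -0.0326  0.092 ]
312 284 [ 0.4735 -0.0359  0.0855]
312 289 [ 0.4666 -0.0346  0.0447]
312 200 [ 0.6058 -0.0358  0.107 ]
355 180 [ 0.4418 -0.0628  0.9261]
297 200 [ 0.6057 -0.0119  0.107 ]
292 280 [ 0.4813 -0.0015  0.0523]
315 325 [ 0.4052 -0.0388  0.0029]
```

View pics/crop0.png

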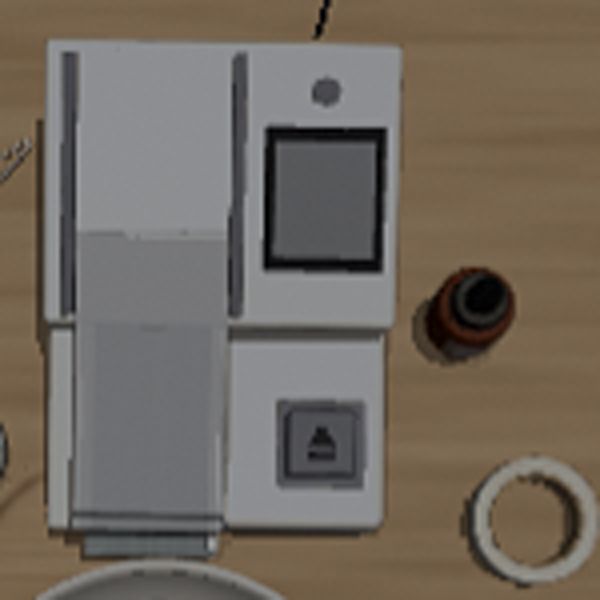

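{"api": "drive_tool", "payload": {"increments": [{"wz":-6.7,"dx":-0.04,"claw":0.0555},{"wz":-6.7,"dx":-0.04},{"dx":-0.05},{"dx":-0.05},{"dx":-0.008,"dy":-0.052},{"dx":-0.008,"dy":-0.052},{"dx":-0.008,"dy":-0.052},{"dx":-0.008,"dy":-0.052},{"dx":-0.008,"dy":-0.052},{"dx":-0.008,"dy":-0.052},{"dx":-0.008,"dy":-0.052},{"dx":-0.008,"dy":-0.052},{"dx":-0.008,"dy":-0.052},{"dx":-0.008,"dy":-0.052},{"dx":-0.008,"dy":-0.052},{"dx":-0.008,"dy":-0.052},{"dx":-0.008,"dy":-0.052},{"dx":-0.008,"dy":-0.052},{},{}]}}

```text
schema error: expected keys claw, dx, dy, dz, wx, wy, wz
```

```bash
python3 - <<'E'
from h import *
import station;print([k for k in dir(station) if k[0]!='_'])
try: print(finger_overhang)
except Exception as e: print(e)
T=tool();p,d=read_camera("wrist");o=get_obs();print(o["t"],o["gripper_width"],o["contact_force"]);print(T)
np.save("pics/T1.npy",T);np.save("pics/w1d.npy",d);cv2.imwrite("pics/w1.png",p[:,:,::-1])
E
```

```text
['PlanningError', 'calibration', 'finger_overhang', 'get_obs', 'hand_in', 'read_camera']
0.025
0.15 0.9989716497856019 [-0.2858  0.0194  0.4032]
[[-0.9726  0.2327 -0.0002  0.157 ]
 [ 0.2327  0.9726 -0.0016  0.656 ]
 [-0.0001 -0.0016 -1.      0.2554]
 [ 0.      0.      0.      1.    ]]
```

View pics/w1.png

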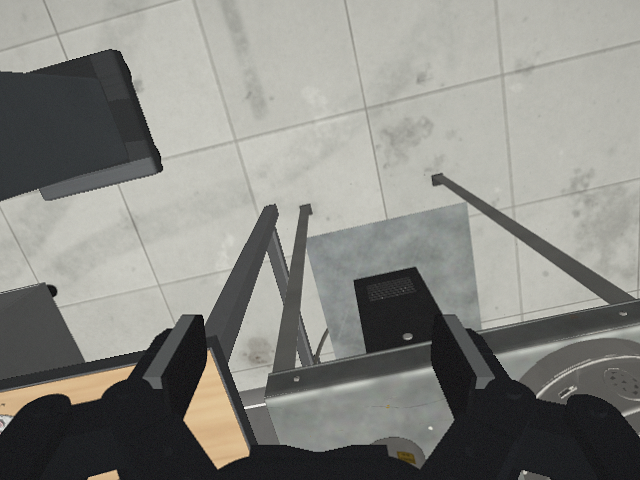

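The picture is of the floor and desk edge beside the cart, because the arm hadn't moved: the call was refused since every row needs all seven keys. Resending it with them all.

{"api": "drive_tool", "payload": {"increments": [{"claw":0.0555,"dx":-0.04,"dy":0,"dz":0,"wx":0,"wy":0,"wz":-6.7},{"claw":0.0555,"dx":-0.04,"dy":0,"dz":0,"wx":0,"wy":0,"wz":-6.7},{"claw":0.0555,"dx":-0.05,"dy":0,"dz":0,"wx":0,"wy":0,"wz":0},{"claw":0.0555,"dx":-0.05,"dy":0,"dz":0,"wx":0,"wy":0,"wz":0},{"claw":0.0555,"dx":-0.008,"dy":-0.052,"dz":0,"wx":0,"wy":0,"wz":0},{"claw":0.0555,"dx":-0.008,"dy":-0.052,"dz":0,"wx":0,"wy":0,"wz":0},{"claw":0.0555,"dx":-0.008,"dy":-0.052,"dz":0,"wx":0,"wy":0,"wz":0},{"claw":0.0555,"dx":-0.008,"dy":-0.052,"dz":0,"wx":0,"wy":0,"wz":0},{"claw":0.0555,"dx":-0.008,"dy":-0.052,"dz":0,"wx":0,"wy":0,"wz":0},{"claw":0.0555,"dx":-0.008,"dy":-0.052,"dz":0,"wx":0,"wy":0,"wz":0},{"claw":0.0555,"dx":-0.008,"dy":-0.052,"dz":0,"wx":0,"wy":0,"wz":0},{"claw":0.0555,"dx":-0.008,"dy":-0.052,"dz":0,"wx":0,"wy":0,"wz":0},{"claw":0.0555,"dx":-0.008,"dy":-0.052,"dz":0,"wx":0,"wy":0,"wz":0},{"claw":0.0555,"dx":-0.008,"dy":-0.052,"dz":0,"wx":0,"wy":0,"wz":0},{"claw":0.0555,"dx":-0.008,"dy":-0.052,"dz":0,"wx":0,"wy":0,"wz":0},{"claw":0.0555,"dx":-0.008,"dy":-0.052,"dz":0,"wx":0,"wy":0,"wz":0},{"claw":0.0555,"dx":-0.008,"dy":-0.052,"dz":0,"wx":0,"wy":0,"wz":0},{"claw":0.0555,"dx":-0.008,"dy":-0.052,"dz":0,"wx":0,"wy":0,"wz":0},{"claw":0.0555,"dx":0,"dy":0,"dz":0,"wx":0,"wy":0,"wz":0},{"claw":0.0555,"dx":0,"dy":0,"dz":0,"wx":0,"wy":0,"wz":0}]}}

```text
t: 2.65
eef_pos: [0.4467, -0.0852, 0.2561]
tool_rot: [-0.0, 0.001, 1.0, 0.0]
contact_force: [0.3, -0.2, -0.2]
gripper_width: 0.653
grasp_force: 0.0
```

```bash
python3 - <<'E'
from h import *
T=tool();p,d=read_camera("wrist");o=get_obs();print(o["t"],o["gripper_width"],o["contact_force"]);print(T)
np.save("pics/T2.npy",T);np.save("pics/w2d.npy",d);cv2.imwrite("pics/w2.png",p[:,:,::-1])
E
```

```text
2.7 0.6528356938013503 [ 0.0911  1.0402 -0.2914]
[[-1.      0.0011 -0.0006  0.4467]
 [ 0.0011  1.      0.0003 -0.0852]
 [ 0.0006  0.0003 -1.      0.2561]
 [ 0.      0.      0.      1.    ]]
```

View pics/w2.png

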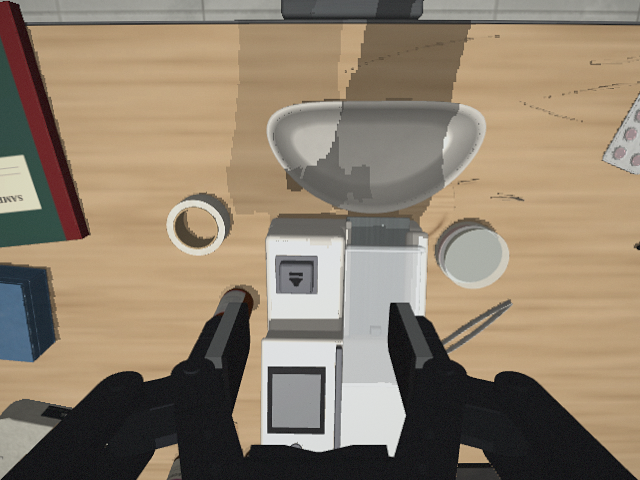

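The wrist view shows the key at (296,275), the deck's left image edge at x≈267, the lip at (385,245), and the chute's free end at (385,225). Next I measure these.

```bash
python3 - <<'E'
from h import *
T=np.load("pics/T2.npy");im=cv2.imread("pics/w2.png");d=np.load("pics/w2d.npy")
g=cv2.cvtColor(im,cv2.COLOR_BGR2GRAY)
# key
m=np.zeros_like(g);m[250:303,270:325]=(g[250:303,270:325]<140)*255
c=max(cv2.findContours(m,0,2)[0],key=cv2.contourArea);r=cv2.minAreaRect(c);print("key rect",r)
print("key z.071",onz("wrist",[r[0]],.071,T))
t=cv2.imread("pics/top0.png",0);m=np.zeros_like(t);m[252:280,340:370]=(t[252:280,340:370]<115)*255
c=max(cv2.findContours(m,0,2)[0],key=cv2.contourArea);r=cv2.minAreaRect(c);print("top key",r,onz("top",[r[0]],.071))
# deck right edge (wrist img left): horizontal gradient
def edge(rows,c0,c1):
    gx=cv2.GaussianBlur(g,(3,3),0).astype(float);out=[]
    for v in rows:
        w=np.abs(np.diff(gx[v,c0:c1]));out.append((c0+.5+w.argmax(),v))
    return np.array(out)
e=edge(range(245,315,5),255,275);P=onz("wrist",e,.06,T);print("deck right",np.polyfit(P[:,0],P[:,1],1),np.median(P[:,1]))
gy=cv2.GaussianBlur(g,(3,3),0).astype(float)
for nm,cols,a,b,z in[("deck front",range(275,340,5),226,248,.06),("lip?",range(355,420,5),240,256,.083)]:
    e=np.array([(u,a+.5+np.abs(np.diff(gy[a:b,u])).argmax()) for u in cols]);P=onz("wrist",e,z,T);print(nm,e[:,1],np.polyfit(P[:,1],P[:,0],1),np.median(P[:,0]))
for u in(360,385,410):
  for v in range(214,262,3):
    o,q=ray("wrist",(u,v),T);print(u,v,g[v,u],o+q[0]*d[v,u])
for v in(230,260):
  print(v,[(u,int(g[v,u])) for u in range(338,434,2)])
E
```

```text
key rect ((296.0, 274.0), (38.0, 42.0), 90.0)
key z.071 [[ 0.5018 -0.1033  0.071 ]]
top key ((355.0, 266.0), (22.0, 22.0), 90.0) [[ 0.5035 -0.1055  0.071 ]]
deck right [-0.092 -0.083] -0.12940014608479236
deck front [235.5 235.5 235.5 235.5 237.5 236.5 235.5 235.5 235.5 235.5 235.5 236.5
 236.5] [0.008  0.4728] 0.47168806049132733
lip? [245.5 245.5 245.5 245.5 246.5 246.5 246.5 246.5 246.5 246.5 246.5 246.5
 246.5] [0.0223 0.4733] 0.47281316427353126
360 214 86 [ 0.4701 -0.0441  0.0014]
360 217 91 [ 0.4609 -0.0484  0.0424]
360 220 106 [ 0.4629 -0.0486  0.0448]
360 223 104 [ 0.4656 -0.0485  0.0446]
360 226 96 [ 0.4683 -0.0484  0.0447]
360 229 86 [ 0.4707 -0.0485  0.046 ]
360 232 85 [ 0.473  -0.0485  0.0471]
360 235 84 [ 0.4755 -0.0485  0.0478]
360 238 84 [ 0.4786 -0.0483  0.0469]
360 241 87 [ 0.4806 -0.0484  0.049 ]
360 244 83 [ 0.4736 -0.0512  0.0752]
360 247 162 [ 0.4703 -0.0529  0.0905]
360 250 214 [ 0.4729 -0.0528  0.0902]
360 253 185 [ 0.4794 -0.0515  0.0801]
360 256 185 [ 0.4825 -0.0513  0.0788]
360 259 184 [ 0.485  -0.0513  0.0792]
385 214 87 [ 0.4705 -0.0195 -0.    ]
385 217 8
[... 1576 characters left out ...]
 (414, 107), (416, 112), (418, 111), (420, 108), (422, 144), (424, 175), (426, 172), (428, 169), (430, 160), (432, 149)]
260 [(338, 225), (340, 203), (342, 204), (344, 89), (346, 228), (348, 196), (350, 195), (352, 185), (354, 186), (356, 186), (358, 185), (360, 186), (362, 186), (364, 185), (366, 186), (368, 185), (370, 187), (372, 185), (374, 186), (376, 186), (378, 184), (380, 186), (382, 185), (384, 185), (386, 185), (388, 184), (390, 185), (392, 183), (394, 185), (396, 183), (398, 183), (400, 185), (402, 186), (404, 188), (406, 193), (408, 198), (410, 196), (412, 199), (414, 206), (416, 206), (418, 227), (420, 214), (422, 224), (424, 224), (426, 196), (428, 176), (430, 175), (432, 175)]
```

{"api": "drive_tool", "payload": {"increments": [{"claw":0.0555,"dx":0.005,"dy":0.008,"dz":0.04,"wx":0,"wy":0,"wz":0},{"claw":0.0555,"dx":0.005,"dy":0.008,"dz":0.04,"wx":0,"wy":0,"wz":0},{"claw":0.0555,"dx":0,"dy":0,"dz":0.04,"wx":0,"wy":0,"wz":0},{"claw":0.0555,"dx":0,"dy":0,"dz":0.034,"wx":0,"wy":0,"wz":0},{"claw":0.0555,"dx":0,"dy":0,"dz":0,"wx":0,"wy":0,"wz":0}]}}

```text
t: 3.32
eef_pos: [0.4352, -0.0683, 0.1006]
tool_rot: [-0.003, -0.001, 1.0, 0.0]
contact_force: [-0.7, 0.5, 0.0]
gripper_width: 0.651
grasp_force: 0.0
```

```bash
python3 - <<'E'
from h import *
for n in("scene","wrist"):
    p,d=read_camera(n);cv2.imwrite(f"pics/{n}3.png",p[:,:,::-1])
a=cv2.imread("pics/scene3.png")[150:350,220:470];b=cv2.imread("pics/wrist3.png")
a=cv2.resize(a,(500,400));b=cv2.resize(b,(400,300))
c=np.zeros((400,800,3),np.uint8);c[:,:400]=a[:,60:460];c[:300,400:]=b;cv2.imwrite("pics/c3.png",c)
E
```

```text
(no output)
```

View pics/c3.png

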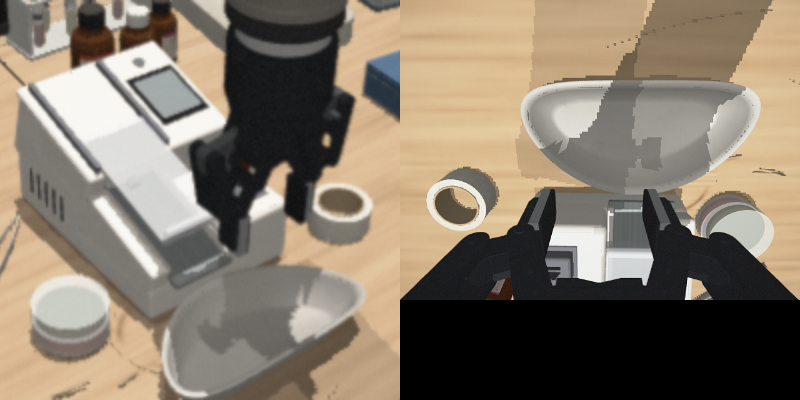

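The left finger stands just in front of the lip, with the right finger over the deck and well clear of tape and dish. Pushing up the slope.

{"api": "drive_tool", "payload": {"increments": [{"claw":0.0555,"dx":-0.01,"dy":0,"dz":0,"wx":0,"wy":0,"wz":0},{"claw":0.0555,"dx":-0.01,"dy":0,"dz":0,"wx":0,"wy":0,"wz":0},{"claw":0.0555,"dx":-0.008,"dy":0,"dz":-0.002,"wx":0,"wy":0,"wz":0},{"claw":0.0555,"dx":-0.008,"dy":0,"dz":-0.002,"wx":0,"wy":0,"wz":0},{"claw":0.0555,"dx":-0.008,"dy":0,"dz":-0.002,"wx":0,"wy":0,"wz":0},{"claw":0.0555,"dx":-0.008,"dy":0,"dz":-0.002,"wx":0,"wy":0,"wz":0},{"claw":0.0555,"dx":0,"dy":0,"dz":0,"wx":0,"wy":0,"wz":0}]}}

```text
t: 4.3
eef_pos: [0.4902, -0.0698, 0.1105]
tool_rot: [0.001, 0.0, 1.0, -0.0]
contact_force: [-0.4, -0.6, 0.5]
gripper_width: 0.647
grasp_force: 0.0
```

{"api": "drive_tool", "payload": {"increments": [{"claw":0.0555,"dx":-0.008,"dy":0,"dz":-0.002,"wx":0,"wy":0,"wz":0},{"claw":0.0555,"dx":-0.008,"dy":0,"dz":-0.002,"wx":0,"wy":0,"wz":0},{"claw":0.0555,"dx":-0.008,"dy":0,"dz":-0.002,"wx":0,"wy":0,"wz":0},{"claw":0.0555,"dx":-0.008,"dy":0,"dz":-0.002,"wx":0,"wy":0,"wz":0},{"claw":0.0555,"dx":-0.008,"dy":0,"dz":-0.002,"wx":0,"wy":0,"wz":0},{"claw":0.0555,"dx":-0.004,"dy":0,"dz":-0.001,"wx":0,"wy":0,"wz":0},{"claw":0.0555,"dx":0,"dy":0,"dz":0,"wx":0,"wy":0,"wz":0}]}}

```text
t: 5.18
eef_pos: [0.5249, -0.0699, 0.1188]
tool_rot: [-0.009, 0.0, 1.0, 0.001]
contact_force: [-20.5, -1.0, 7.1]
gripper_width: 0.649
grasp_force: 10.1
```

```bash
python3 - <<'E'
from h import *
for n in("scene","top"):
    p,d=read_camera(n);cv2.imwrite(f"pics/{n}4.png",p[:,:,::-1])
a=cv2.imread("pics/scene4.png")[150:350,230:430];b=cv2.imread("pics/top4.png")[150:350,250:450]
cv2.imwrite("pics/c4.png",cv2.resize(np.hstack([a,b]),(800,400),interpolation=cv2.INTER_CUBIC));print(get_obs()["contact_force"])
E
```

```text
[-19.1067  -0.5052   6.5261]
```

View pics/c4.png

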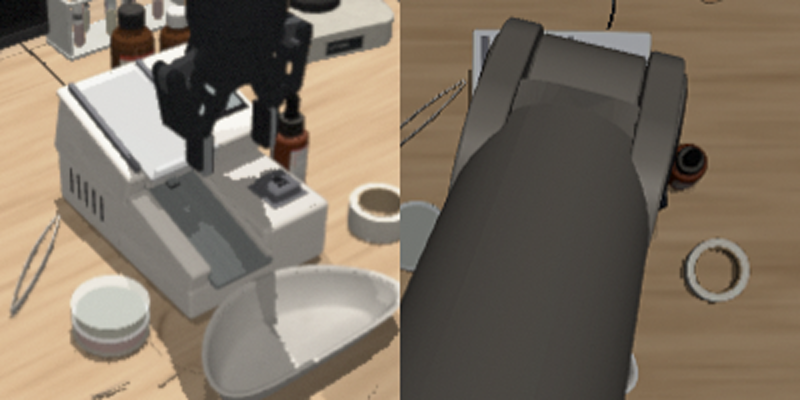

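The chute is open and the cover is back against its stop (20 N). I'll back the finger off and go to just above the key.

{"api": "drive_tool", "payload": {"increments": [{"claw":0.0555,"dx":0.015,"dy":0,"dz":0,"wx":0,"wy":0,"wz":0},{"claw":0.0555,"dx":0.014,"dy":0,"dz":0,"wx":0,"wy":0,"wz":0},{"claw":0.0555,"dx":0,"dy":0,"dz":0,"wx":0,"wy":0,"wz":0},{"claw":0.0555,"dx":0,"dy":0,"dz":0,"wx":0,"wy":0,"wz":0}]}}

```text
t: 5.78
eef_pos: [0.505, -0.0696, 0.1218]
tool_rot: [0.001, 0.0, 1.0, 0.0]
contact_force: [-0.4, -0.3, 0.3]
gripper_width: 0.652
grasp_force: 0.0
```

```bash
python3 - <<'E'
from h import *
T=tool();print(T);p,d=read_camera("wrist");cv2.imwrite("pics/w5.png",p[:,:,::-1]);np.save("pics/w5d.npy",d)
s,_=read_camera("scene")
a=cv2.resize(s[190:310,270:400,::-1],(400,370),interpolation=cv2.INTER_CUBIC);b=cv2.resize(p[240:480,160:480,::-1],(400,300))
c=np.zeros((370,800,3),np.uint8);c[:,:400]=a;c[:300,400:]=b;cv2.imwrite("pics/c5.png",c)
E
```

```text
[[-1.      0.0006  0.0019  0.505 ]
 [ 0.0006  1.      0.0001 -0.0696]
 [-0.0019  0.0001 -1.      0.1218]
 [ 0.      0.      0.      1.    ]]
```

View pics/c5.png

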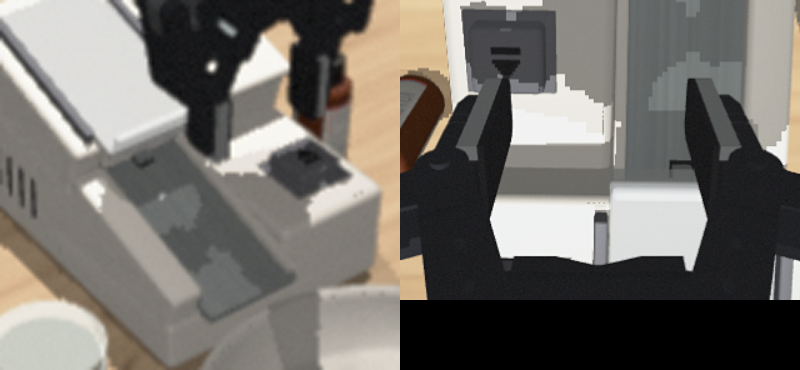

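The fingers are now over the key deck and the chute. Chute floor spans crop columns 625–748, key recess 462–556. Checking those numerically.

```bash
python3 - <<'E'
from h import *
T=tool();d=np.load("pics/w5d.npy");g=cv2.imread("pics/w5.png",0)
for v in(250,270,300):
    for u in(335,340,345,389,430,434,438,442):
        o,r=ray("wrist",(u,v),T);print(u,v,g[v,u],o+r[0]*d[v,u])
# key: dark mask
m=np.zeros_like(g);m[225:330,190:300]=(g[225:330,190:300]<105)*255
ct=max(cv2.findContours(m,0,2)[0],key=cv2.contourArea);print(cv2.boundingRect(ct))
for uv in[(248,255),(248,262),(215,255),(282,255),(248,300),(235,270)]:
    o,r=ray("wrist",uv,T);print(uv,o+r[0]*d[uv[1],uv[0]])
X=[[.505,s*y-.0696,z] for s in(-1,1) for y in(.028,.0425) for z in(.097,.105)]
print(np.c_[X,proj("wrist",X,T)])
print("finger depth pts")
for uv in[(240,310),(236,320),(398,310),(406,330),(395,303),(420,305)]:
    o,r=ray("wrist",uv,T);print(uv,o+r[0]*d[uv[1],uv[0]])
E
```

```text
335 250 149 [ 0.4916 -0.0609  0.0567]
340 250 145 [ 0.4919 -0.0584  0.0561]
345 250 103 [ 0.4936 -0.0556  0.0517]
389 250 126 [ 0.494  -0.0331  0.0508]
430 250 101 [ 0.4934 -0.0126  0.0522]
434 250 100 [ 0.4938 -0.0103  0.0514]
438 250 126 [ 0.4924 -0.0094  0.0547]
442 250 166 [ 0.4916 -0.0081  0.0569]
335 270 147 [ 0.501  -0.0609  0.0598]
340 270 144 [ 0.5013 -0.0583  0.0591]
345 270 103 [ 0.5038 -0.0555  0.0536]
389 270 101 [ 0.5032 -0.0333  0.0551]
430 270 101 [ 0.5037 -0.0121  0.054 ]
434 270 102 [ 0.5033 -0.0104  0.0549]
438 270 141 [ 0.5021 -0.0092  0.0574]
442 270 172 [ 0.5016 -0.0076  0.0586]
335 300 145 [ 0.5158 -0.0608  0.0631]
340 300 142 [ 0.5153 -0.0584  0.0642]
345 300 105 [ 0.5182 -0.0555  0.0588]
389 300 122 [ 0.5176 -0.0333  0.06  ]
430 300 123 [ 0.5184 -0.012   0.0585]
434 300 104 [ 0.5176 -0.0104  0.06  ]
438 300 157 [ 0.5161 -0.0093  0.0628]
442 300 178 [ 0.5153 -0.0078  0.0643]
(203, 247, 82, 83)
(248, 255) [ 0.4919 -0.1028  0.0626]
(248, 262) [ 0.4927 -0.1018  0.069 ]
(215, 255) [ 0.4922 -0.1189  0.0617]
(282, 255) [ 0.4922 -0.0866  0.0619]
(248, 300) [ 0.5112 -0.1025  0.0716]
(235, 270) [ 0.496  -0.1077  0.0709]
[[  0.505   -0.0976   0.097  248.6712 316.5364]
 [  0.505   -0.0976   0.105  245.3059 327.2547]
 [  0.505   -0.1121   0.097  213.3024 316.51  ]
 [  0.505   -0.1121   0.105  208.2348 327.218 ]
 [  0.505   -0.0416   0.097  385.5015 316.4661]
 [  0.505   -0.0416   0.105  388.7462 327.1819]
 [  0.505   -0.0271   0.097  420.8778 316.4034]
 [  0.505   -0.0271   0.105  425.8257 327.1076]]
finger depth pts
(240, 310) [ 0.4938 -0.0978  0.1111]
(236, 320) [ 0.4932 -0.0977  0.1191]
(398, 310) [ 0.4935 -0.04    0.1117]
(406, 330) [ 0.4937 -0.0397  0.1246]
(395, 303) [ 0.4932 -0.0403  0.107 ]
(420, 305) [ 0.5212 -0.0169  0.0587]
```

{"api": "drive_tool", "payload": {"increments": [{"claw":0.0555,"dx":0.001,"dy":0,"dz":0.014,"wx":0,"wy":0,"wz":0},{"claw":0.0555,"dx":0,"dy":0,"dz":0.014,"wx":0,"wy":0,"wz":0},{"claw":0.0555,"dx":0,"dy":0,"dz":0.002,"wx":0,"wy":0,"wz":0},{"claw":0.0555,"dx":0,"dy":0,"dz":0.002,"wx":0,"wy":0,"wz":0},{"claw":0.0555,"dx":0,"dy":0,"dz":0,"wx":0,"wy":0,"wz":0},{"claw":0.0555,"dx":0,"dy":0,"dz":0,"wx":0,"wy":0,"wz":0}]}}

```text
t: 6.62
eef_pos: [0.5032, -0.0699, 0.0895]
tool_rot: [0.0, 0.001, 1.0, -0.0]
contact_force: [-0.2, -0.5, 0.4]
gripper_width: 0.647
grasp_force: 0.3
```

{"api": "drive_tool", "payload": {"increments": [{"claw":0.0555,"dx":0,"dy":0,"dz":0.002,"wx":0,"wy":0,"wz":0},{"claw":0.0555,"dx":0,"dy":0,"dz":0.002,"wx":0,"wy":0,"wz":0},{"claw":0.0555,"dx":0,"dy":0,"dz":0,"wx":0,"wy":0,"wz":0},{"claw":0.0555,"dx":0,"dy":0,"dz":0,"wx":0,"wy":0,"wz":0}]}}

```text
t: 7.12
eef_pos: [0.5032, -0.0698, 0.0854]
tool_rot: [0.0, 0.0, 1.0, -0.0]
contact_force: [-0.3, -0.1, 2.8]
gripper_width: 0.65
grasp_force: 2.0
```

{"api": "drive_tool", "payload": {"increments": [{"claw":0.0555,"dx":0,"dy":0,"dz":0.001,"wx":0,"wy":0,"wz":0},{"claw":0.0555,"dx":0,"dy":0,"dz":0.001,"wx":0,"wy":0,"wz":0},{"claw":0.0555,"dx":0,"dy":0,"dz":0,"wx":0,"wy":0,"wz":0},{"claw":0.0555,"dx":0,"dy":0,"dz":0,"wx":0,"wy":0,"wz":0}]}}

```text
t: 7.62
eef_pos: [0.5032, -0.0699, 0.0837]
tool_rot: [0.0, 0.001, 1.0, 0.0]
contact_force: [-2.2, 0.8, 8.1]
gripper_width: 0.655
grasp_force: 4.9
```

{"api": "drive_tool", "payload": {"increments": [{"claw":0.0555,"dx":0,"dy":0,"dz":0,"wx":0,"wy":0,"wz":0},{"claw":0.0555,"dx":0,"dy":0,"dz":0,"wx":0,"wy":0,"wz":0},{"claw":0.0555,"dx":0,"dy":0,"dz":0,"wx":0,"wy":0,"wz":0},{"claw":0.0555,"dx":0,"dy":0,"dz":0,"wx":0,"wy":0,"wz":0}]}}

```text
t: 8.12
eef_pos: [0.5032, -0.0699, 0.0837]
tool_rot: [0.0, 0.001, 1.0, 0.0]
contact_force: [-1.5, 0.3, 8.8]
gripper_width: 0.649
grasp_force: 4.9
```

```bash
python3 - <<'E'
from h import *
p,d=read_camera("wrist");s,_=read_camera("scene");print(get_obs()["contact_force"],get_obs()["grasp_force"])
a=cv2.resize(s[190:310,270:400,::-1],(400,370),interpolation=cv2.INTER_CUBIC);b=cv2.resize(p[240:480,160:480,::-1],(400,300))
c=np.zeros((370,800,3),np.uint8);c[:,:400]=a;c[:300,400:]=b;cv2.imwrite("pics/c6.png",c)
E
```

```text
[-2.4682 -0.0419  8.2545] 4.878608433937188
```

View pics/c6.png

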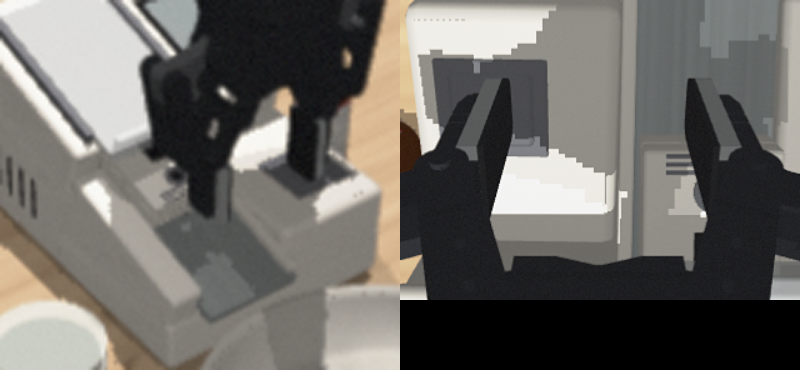

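The cassette is out of its slot (nose at crop row ~145, columns 640–780) and rests against the chute finger, the key is down, and the cover is still back. Handing in.

```bash
python3 -c "
from station import *
print(hand_in())"
```

```text
the job is handed in; nothing more can be done
None
```

I handed the job in with the cover fully back, the eject key down and the cassette stopped on the chute by the left finger, at about 8 s on the robot's clock; hand_in gave no verdict.

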